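Tip out the bottle tub into the transit case and block the gap

ROBOT

A 6-joint arm with a two-finger parallel gripper is mounted at the origin on the work surface. World frame = base frame: x ahead of the robot, y to its left, z up, the work surface at z = 0. Lengths are in m, angles in rad, forces in N, time in s.
With the tool pointing down it reaches from about 0.3 to 0.875 m from the base axis. Payload 6.4 kg.
Tool frame: the origin (TCP) lies between the finger pads; the fingertips stand r.tcp_to_tips ahead of it and the grasp point (between the pads) lies 8 mm behind it (r.tcp_to_tips is the distance from the TCP to the fingertips, in m); z points along the fingers, y is the line along which they close (so a half turn about z gives the same grasp; the last joint's range is limited). The gripper opens to 88 mm and grips with 3 to 60 N. Pads are 18 mm wide; open, the fingers measure 123 mm over their backs; the gripper's body (75 mm by 187 mm) begins 45 mm behind the grasp point.
Start: joints at [-1.326, 0.181, 1.607, -0, 1.354, -0.206], TCP at [0.251, -0.518, 0.25] pointing down, gripper open.
Joint ranges: [-2.99, 2.99], [-0.89, 2.07], [0.3, 2.58], [-1.14, 4.28], [0, 2.63], [-3.12, 3.12]. Speed limits (rad/s): [2.57, 2.57, 3.01, 3.14, 3.14, 3.14].

INTERFACE

Orientations are given as a 3x3 rotation matrix whose columns are the frame's x, y, z axes.
In Python, from plant import r gives the robot as it stands. The module is installed in compiled form; this text tells all that it offers.
- The arm moves only by the tool arm_command, never from a script. Its argument "series" is a list of rows, each a list of 3 entries, a list of its own where there are three numbers: the closure, from 0 (fully open) to 1 (shut), then the shift along the tool's x, y, z in mm, then the turn about the tool's z in degrees. In form: [[gripper, [x, y, z], spin], ...]. A call has exactly 10 rows; each row is the pose to reach, as a shift and turn from the pose commanded when the call began, along the tool's axes at that moment; what a row does not reach only later rows make up. A row lasts 1/8 s, in which the tool goes at most 62.5 mm and 10.7 degrees, less where a joint would pass 70% of its speed; a pose out of reach is approached as far as the arm can. A call with a gripper value outside its range is refused whole. The fingers move at their own pace and stop on an object; "newtons" is the grip in N (left out, the last holds). Time passes only in rows, so rows that repeat a pose let the fingers close, or fill a call up. It gives the time, the measured TCP pose, the force, the opening and the grip force at its end, in the units of the state.
- r.state(): the state, without advancing time (a new reading comes with each control period).
- r.read_camera(name): name is "scene" or "top" or "wrist"; returns a dict with "image" (400x640x3 uint8, blue, green, red), "camera_matrix" (3x3 intrinsics, pixels), "view" (4x4, takes a point from world to camera coordinates). Camera axes: x right, y up, looking along -z (the intrinsics and any distortion apply to the point x, -y, -z); pixel columns grow to the right and rows downward; lengths in m; the calibration is good to about 2 mm. A picture is of the moment at which its call begins. There is no depth.
- r.hand_in(): hands the job in; it is judged then, once.
Trained networks look in a picture, given as the dict that the camera call returned (one of the last four; its "shot" number tells which), for a name from the list of things; names that differ only in an ending like _2 or _b are one class to them, and where a whole thing is asked for, a point or a joint stands for the part that bears it (a point fixed in the world has none). Each returns a list of dicts, best first, with "p" (0 to 1); they miss things now and then, are a little off and sometimes report something else, mostly with a low value. They report only what shows in the picture. A call takes as long as a camera call. They do not tell look-alikes from the thing itself.
- r.spot_in(picture, thing): "extent" ([left, top, right, bottom] in pixels, round what is visible of it).
- r.cut_out(picture, thing): "region" (400x640 bool, what is visible of it) and "extent" ([left, top, right, bottom] in pixels, round what is visible of it).
- r.spot_point(picture, thing): "location" ([column, row] in pixels: a listed point, or the origin of a listed thing).
The state is a dict: "time": time; "joint_pos": joint angles; "qvel": joint speeds; "joint_torque": joint torques, N m; "ee_pos": TCP position; "orientation": TCP orientation; "force": force on the tool from outside, world axes, zero at the start; "torque": the same for the moment, N m; "opening": finger opening in m; "gripper_force": force on a finger pad.
Only numpy, scipy, OpenCV 4.12 (cv2) and the standard library are available. Lean on these libraries where they do the work, as an engineer would, in place of code of your own. Each camera call takes 0.05 s, during which the arm holds its last target. There are 200 camera calls.

TASK

Slide the blue tub, still upright, along the shelf until it stands against the orange stop bar, then tip it over the bar so that it ends up lying on its side across the bar and both bottles roll out down the chute into the white case. Then stand the pink foam brick that fills the leftover space in the case into that gap, fully down on the case floor, so the bottles cannot roll. Leave the other brick and everything else on the bench where it is.

Things in the scene. Friction and masses are not known exactly. Their poses are not given: they have to be found in the camera images.
- stand: Fixed bench tipping stand, aluminium and cream sheet metal, 184 mm wide, about 530 mm long: loading shelf, orange stop bar, chute, white case. Origin: on the bench (z = 0) under the middle of the stop bar's shelf-side face. Its +y points to the loading-shelf side (the robot's left), -y to the chute and case, x across, z up.
- shelf (a point): Point on top of the flat loading shelf, 100 mm from the stop bar, mid-width; axes as the stand. The shelf top is 78 mm above the bench and runs from the bar (stand y = 0) to stand y = +209 mm, 172 mm wide between edge strips 8 mm high. Friction about 0.6.
- stop (a point): Middle of the upper shelf-side edge of the fixed orange stop bar, 86 mm above the bench; the bar spans the whole shelf, stands 8 mm above it and is 6 mm thick. A tub tips about this edge and falls over by itself once turned past some 60 to 70 degrees; short of that it falls back.
- chute (a point): Top end of the chute, mid-width, 76 mm above the bench, at stand y = -6 mm. It falls at 8 degrees for 122 mm towards -y to the case's end wall, 172 mm wide between cheeks 31 mm high. A tipped tub rests with its wall on the bar and its rim on the chute, about 105 degrees from upright, reaching stand y = -125 mm and 220 mm high.
- case: Fixed open white transit case on the stand, its floor rising 8 degrees away from the chute, so bottles roll back to the chute end. Origin: inner floor, mid-width, at the chute-side end wall's inner face. y points to the chute (inside y = 0 to -172 mm), x across (inside +-80 mm), z square to the floor. Walls 4 mm thick, 38 mm high at the chute end, else 46 mm.
- gap (a point): Point on the inner floor of the case, mid-width, at case y = -142 mm: the middle of the 60 mm gap left between the second bottle and the far wall once both bottles lie side by side at the chute end. Axes as the case.
- tub: Loose blue open tub, outside 136 (its x) x 130 (its y) x 105 mm high, straight walls and floor 4 mm thick, 0.22 to 0.45 kg. Origin: centre of its underside; z to the open mouth. Starts upright on the shelf, 10 to 60 mm short of the stop bar, up to 8 degrees askew, its -y wall towards the bar, two bottles in it. Against the bar its origin is 65 mm from it.
- bottle_1: Loose empty white plastic bottle, green band, orange cap, 56 mm across, 112 mm long, 50 g. Origin on its axis at mid-length; its x is the axis, towards the cap. Starts lying across the tub (axis along the tub's x) and rolls easily.
- bottle_2: A second bottle, the same as the first, lying beside it in the tub.
- brick_thick: Loose pink foam brick (stiff), 52 mm (its x) x 110 mm (its y) x 80 mm high, 40 g, standing on the bench right of the stand. Origin: centre of its underside. It fills the gap in the case with its 52 mm along the case's y and its 110 mm across the case, standing 80 mm high.
- brick_thin: Loose pink foam brick, 30 mm (its x) x 110 mm (its y) x 80 mm high, standing near the thick one (the two may change places): too thin for the gap. Origin: centre of its underside.
- well_block: White 24-well block, 86 x 127 x 36 mm, loose, behind the stand. Origin: centre of its underside. A bystander.
- wash_bottle: White wash bottle with orange cap, 68 mm across, 160 mm high, loose, behind the stand. Origin: centre of its underside. A bystander.
- reagent_jar: Amber jar with orange cap, 60 mm across, 90 mm high, loose, behind the stand. Origin: centre of its underside. A bystander.
- tip_box: Green pipette tip box with clear lid, 85 x 120 x 72 mm, loose, right and behind. Origin: centre of its underside. A bystander.
- cap_1: Loose white screw cap lying on the bench, 38 mm across, 24 mm high, on the robot side of the stand. Origin: centre of its underside. A bystander.
- cap_2: A second such cap. Origin: centre of its underside. A bystander.
Not all that is in view belongs to the job. Leave any black or yellow look-alike of the bottle_2 alone.

How it is judged:
By the outcome, as a careful person would: the job done as asked, in the order asked, and still so for the second after the job is handed in, with the robot touching nothing.
It also fails if it takes over 54 s, if anything falls off the work surface, if the arm or the gripper's body presses on something with over 40 N, if the wrist force passes 120 N, or if a joint passes its speed limit or range.

## Working session

There is one attempt and no reset: what is moved stays moved. The work goes in short steps, Python scripts to look and compute and a tool call to move; the robot and the scene stay as the last step left them, time stands still between calls to the robot, and variables do not carry over. Pictures are saved under pics/ and viewed, at most 10 in all, crops included, and the job is handed in when it is done.

Besides the shell and the picture viewer there is one more tool, called after "Request:" as a command line: name --argument value ..., lists and objects as JSON in quotes. arm_command: Moves the arm, as the interface text tells. Its arguments: {"type":"object","properties":{"series":{"type":"array","items":{"type":"array"}},"newtons":{"type":"number"}},"required":["series"]}

```bash
mkdir -p pics
cat > h.py <<'E'
import numpy as np, cv2
from plant import r
def ray(pic,uv):
    K=np.array(pic["camera_matrix"]);V=np.array(pic["view"])
    d=np.linalg.inv(K)@[uv[0],uv[1],1.]; d=np.array([d[0],-d[1],-d[2]])
    R=V[:3,:3]; return -R.T@V[:3,3], R.T@d
def at_z(pic,uv,z):
    o,d=ray(pic,uv); return o+d*(z-o[2])/d[2]
def proj(pic,P):
    K=np.array(pic["camera_matrix"]);V=np.array(pic["view"])
    c=V[:3,:3]@np.asarray(P)+V[:3,3]; q=K@[c[0],-c[1],-c[2]]; return q[:2]/q[2]
E
python3 - <<'E'
from h import *
np.set_printoptions(precision=4,suppress=True)
s=r.state();print(s['time'],s['ee_pos'],s['orientation'],r.tcp_to_tips,s['opening'])
for n in ['top','scene']:
    p=r.read_camera(n);cv2.imwrite(f'pics/{n}0.png',p['image'])
    print(n,[k for k in p], 'cam',ray(p,(320,200)))
    for t,z in [('stand',0),('shelf',.078),('stop',.086),('chute',.076),('case',None),('gap',None),('tub',.078),('bottle_1',.11),('brick_thick',0),('brick_thin',0)]:
        for o in r.spot_point(p,t)[:2]:
            print(t,round(o['p'],2),np.array(o['location']),at_z(p,o['location'],z) if z is not None else '')
E
```

```text
0.0 [ 0.2504 -0.517   0.2488] [[ 0.9001  0.4357 -0.0004]
 [ 0.4357 -0.9001  0.0017]
 [ 0.0004 -0.0017 -1.    ]] 0.011 0.08797628403390194
top ['image', 'camera_matrix', 'view', 'shot'] cam (array([0.2852, 0.0277, 1.2982]), array([ 0.1748,  0.0259, -0.9846]))
stand 0.89 [294.4 195.8] [0.5259 0.1272 0.    ]
shelf 0.24 [393.2 109.6] [ 0.7306 -0.1181  0.078 ]
stop 0.77 [291.5 184.3] [0.5378 0.1282 0.086 ]
chute 0.75 [292.1 188.1] [0.5306 0.1274 0.076 ]
case 0.95 [341.4 195.1] 
gap 0.78 [402.6 195.2] 
tub 0.87 [246.8 183.9] [0.5394 0.2365 0.078 ]
tub 0.46 [209.1 277.8] [0.3157 0.3149 0.078 ]
bottle_1 0.87 [170.2 145.8] [0.6237 0.4175 0.11  ]
bottle_1 0.79 [235.6 179.2] [0.5438 0.2579 0.11  ]
brick_thick 0.58 [500.1 235.4] [ 0.43   -0.3904  0.    ]
brick_thin 0.69 [498.6 171.6] [ 0.594  -0.3953  0.    ]
scene ['image', 'camera_matrix', 'view', 'shot'] cam (array([ 1.3923, -0.4441,  1.0074]), array([-0.6435,  0.3527, -0.6794]))
stand 0.3 [350.8 189.3] [0.4429 0.1918 0.    ]
stop 0.78 [350.8 190.9] [0.5301 0.1337 0.086 ]
chute 0.97 [350.3 192.9] [0.5276 0.1339 0.076 ]
case 0.8 [306.2 221.4] 
gap 0.81 [266.5 231.6] 
gap 0.7 [179.1 253.5] 
tub 0.76 [377.4 184.5] [0.5377 0.2248 0.078 ]
bottle_1 0.97 [451.  192.5] [0.701  0.3657 0.11  ]
bottle_1 0.8 [386.7 175.4] [0.5462 0.2497 0.11  ]
brick_thick 0.59 [180.2 252.8] [ 0.4348 -0.3784  0.    ]
brick_thin 0.68 [193.4 291.9] [ 0.5857 -0.3876  0.    ]
```

View pics/top0.png

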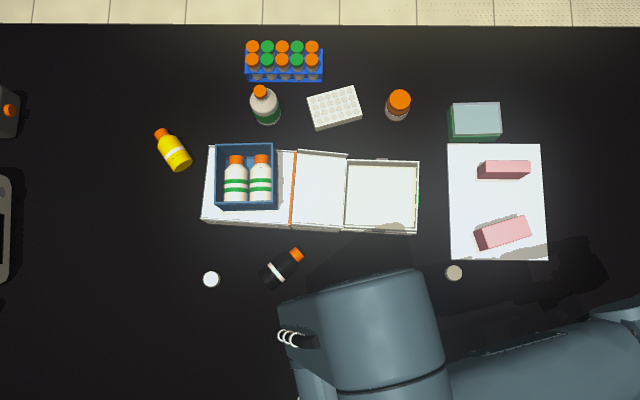

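View pics/scene0.png

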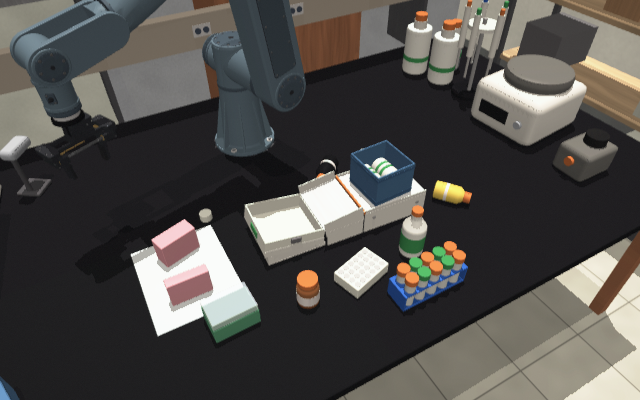

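Top view: the tub is at about (246,177), the orange bar runs (297,151)–(291,224), and the case is right of it. Both bricks are on a white sheet at (504,169) and (503,232), and the lower one looks thicker. The black and yellow bottles are decoys. The scene view agrees.

Next I'll measure the bar line, the tub rim and the bricks.

Run:
```python
from h import *
np.set_printoptions(precision=4,suppress=True)
p=r.read_camera('top');im=p['image'];hsv=cv2.cvtColor(im,cv2.COLOR_BGR2HSV)
m=np.zeros(im.shape[:2],bool);m[145:230,284:302]=1
m&=(hsv[...,0]>3)&(hsv[...,0]<22)&(hsv[...,1]>110)
ys,xs=np.nonzero(m);W=np.array([at_z(p,(x,y),.086)[:2] for x,y in zip(xs+.5,ys+.5)])
c=W.mean(0);d=np.linalg.svd(W-c)[2][0];d*=np.sign(d[0]);t=(W-c)@d
print('bar n',len(W),'dir',d,'deg',np.degrees(np.arctan2(d[1],d[0])),'ends',c+d*t.min(),c+d*t.max(),'mid',c+d*(t.min()+t.max())/2)
o=r.cut_out(p,'tub')[0];reg=o['region'].astype(np.uint8);print(o['p'],o['extent'])
cs=max(cv2.findContours(reg,0,2)[0],key=len)[:,0]
for uv in [(215.5,143),(273.5,142),(216,209),(277,208)]: print('rim',uv,at_z(p,uv,.183))
for n in ['brick_thick','brick_thin']:
    for o in r.cut_out(p,n)[:2]:
        cs=max(cv2.findContours(o['region'].astype(np.uint8),0,2)[0],key=len)[:,0]
        w=np.array([at_z(p,u,.06)[:2] for u in cs]).astype(np.float32)*1000
        print(n,o['p'],o['extent'],cv2.minAreaRect(w))
cv2.imwrite('pics/c1.png',cv2.resize(im[130:240,190:310],None,fx=5,fy=5,interpolation=cv2.INTER_CUBIC))
```

```text
bar n 159 dir [ 0.9984 -0.056 ] deg -3.210639415706245 ends [0.4388 0.1306] [0.6216 0.1204] mid [0.5302 0.1255]
0.94 [214.3, 141.9, 279.4, 210.1]
rim (215.5, 143) [0.6103 0.2925 0.183 ]
rim (273.5, 142) [0.6138 0.1628 0.183 ]
rim (216, 209) [0.4611 0.2834 0.183 ]
rim (277, 208) [0.4646 0.1504 0.183 ]
brick_thick 0.72 [474.6, 215.4, 536.2, 253.7] ((430.0433654785156, -376.27862548828125), (52.82478332519531, 133.45590209960938), 17.751270294189453)
brick_thick 0.7 [212.1, 141.1, 279.1, 212.2] ((562.8104248046875, 243.8802947998047), (173.23779296875, 159.6516571044922), 0.5113276839256287)
brick_thin 0.93 [478.0, 157.9, 530.2, 178.0] ((585.2406005859375, -388.3310546875), (47.79790496826172, 131.94602966308594), 0.5244781374931335)
```

View pics/c1.png

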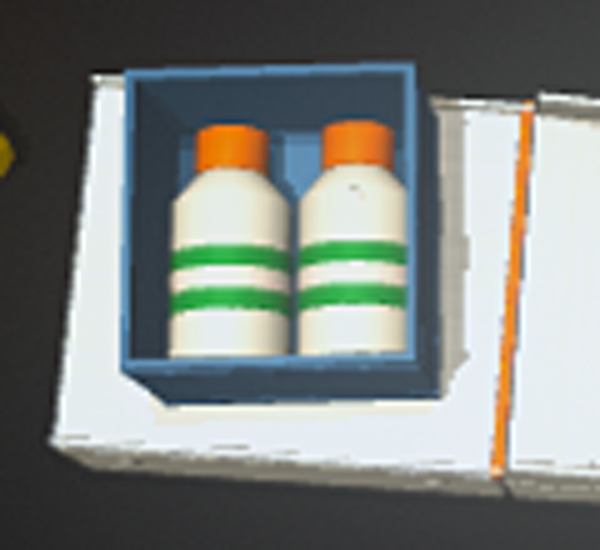

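The tub is about 32 mm short of the bar and turned about 5° to it. Now I'll move the hand behind it, fingers spread along the stand's x.

Request:
arm_command --series '[[0, [60, -60, 0], -10], [0, [110, -110, 0], -20], [0, [160, -160, 0], -30], [0, [205, -205, 0], -40], [0, [250, -250, 0], -50], [0, [290, -290, 0], -61], [0, [324, -325, 0], -61], [0, [364, -365, 0], -61], [0, [404, -405, 0], -61], [0, [444, -445, 0], -61]]'

```text
time: 2.55
ee_pos: [0.4556, 0.0751, 0.2502]
orientation: [[0.055, 0.998, 0.001], [0.998, -0.055, -0.0], [-0.0, 0.001, -1.0]]
force: [0.2, -1.3, 0.7]
opening: 0.088
gripper_force: 0.0
```

Request:
arm_command --series '[[0, [55, 15, 0], 0], [0, [110, 30, 0], 0], [0, [165, 45, 0], 0], [0, [220, 60, 0], 0], [0, [280, 79, 0], 0], [0, [280, 79, 30], 0], [0, [280, 79, 60], 0], [0, [280, 79, 85], 0], [0, [280, 79, 106], 0], [0, [280, 79, 106], 0]]'

```text
time: 3.8
ee_pos: [0.5484, 0.3477, 0.1417]
orientation: [[0.055, 0.998, -0.003], [0.998, -0.055, -0.001], [-0.002, -0.003, -1.0]]
force: [-0.0, 0.3, -0.3]
opening: 0.0879
gripper_force: 0.0
```

Run:
```python
from h import *
p=r.read_camera('top');im=p['image']
cv2.imwrite('pics/d1.png',cv2.resize(im[110:260,170:350],None,fx=4,fy=4,interpolation=cv2.INTER_CUBIC))
```

```text
(no output)
```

View pics/d1.png

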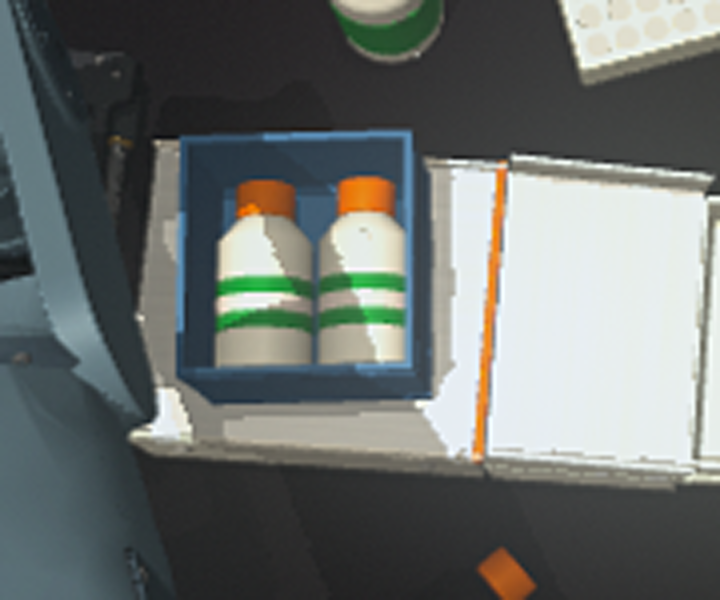

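The hand is behind the tub at left, and the tub is undisturbed at crop (295,265), short of the bar. Now I'll push it gently.

Request:
arm_command --series '[[0, [-15, 0, 0], 0], [0, [-30, 0, 0], 0], [0, [-40, 0, 0], 0], [0, [-46, 0, 0], 0], [0, [-52, 0, 0], 0], [0, [-58, 0, 0], 0], [0, [-63, 0, 0], 0], [0, [-67, 0, 0], 0], [0, [-70, 0, 0], 0], [0, [-72, 0, 0], 0]]'

```text
time: 5.1
ee_pos: [0.5454, 0.277, 0.1442]
orientation: [[0.055, 0.998, 0.0], [0.998, -0.055, 0.001], [0.001, 0.0, -1.0]]
force: [-0.1, 5.1, 3.4]
opening: 0.088
gripper_force: 2.8
```

Request:
arm_command --series '[[0, [-1, 0, 0], 0], [0, [-2, 0, 0], 0], [0, [-3, 0, 0], 0], [0, [-4, 0, 0], 0], [0, [-5, 0, 0], 0], [0, [-6, 0, 0], 0], [0, [-6, 0, 0], 0], [0, [-6, 0, 0], 0], [0, [-6, 0, 0], 0], [0, [-6, 0, 0], 0]]'

```text
time: 6.35
ee_pos: [0.5451, 0.271, 0.1442]
orientation: [[0.055, 0.998, 0.0], [0.998, -0.055, 0.001], [0.001, 0.0, -1.0]]
force: [0.6, 4.8, 3.9]
opening: 0.0883
gripper_force: 2.5
```

Run:
```python
from h import *
p=r.read_camera('top');im=p['image'];s=r.state();print(s['force'],s['ee_pos'])
cv2.imwrite('pics/d2.png',cv2.resize(im[110:260,170:350],None,fx=4,fy=4,interpolation=cv2.INTER_CUBIC))
```

```text
[-0.40551824  4.99148748  4.71318731] [0.54507805 0.27100143 0.14420535]
```

View pics/d2.png

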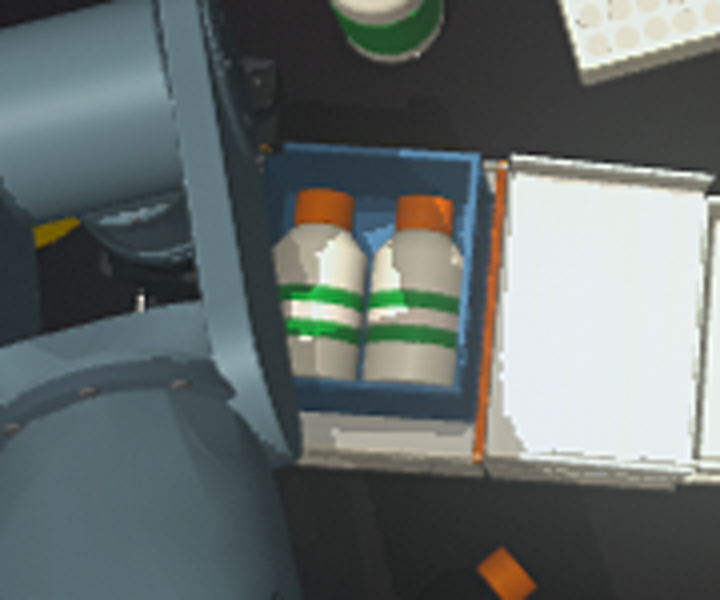

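The tub is square to the bar, and its lower front edge at crop (475,415) is within a few mm. I'll nudge further, watching the force.

Request:
arm_command --series '[[0, [-1, 0, 0], 0], [0, [-1, 0, 0], 0], [0, [-2, 0, 0], 0], [0, [-2, 0, 0], 0], [0, [-3, 0, 0], 0], [0, [-3, 0, 0], 0], [0, [-3, 0, 0], 0], [0, [-3, 0, 0], 0], [0, [-3, 0, 0], 0], [0, [-3, 0, 0], 0]]'

```text
time: 7.65
ee_pos: [0.5453, 0.27, 0.145]
orientation: [[0.056, 0.998, 0.002], [0.998, -0.056, 0.005], [0.005, 0.001, -1.0]]
force: [0.8, 12.5, 5.6]
opening: 0.0883
gripper_force: 6.4
```

The force jumped to 12.5 N with no travel, so the tub stands against the bar. I'll back off, raise the tips and start tipping along an arc about the bar edge.

Request:
arm_command --series '[[0, [6, 0, 0], 0], [0, [6, 0, -25], 0], [0, [6, 0, -25], 0], [0, [6, 0, -25], 0], [0, [1, 0, -25], 0], [0, [-6, 0, -36], 0], [0, [-13, 0, -46], 0], [0, [-22, 0, -56], 0], [0, [-31, 0, -65], 0], [0, [-31, 0, -65], 0]]'

```text
time: 8.9
ee_pos: [0.5434, 0.2356, 0.2091]
orientation: [[0.056, 0.998, 0.0], [0.998, -0.056, -0.0], [-0.0, 0.0, -1.0]]
force: [-0.9, 3.5, 1.2]
opening: 0.0883
gripper_force: 1.8
```

Run:
```python
from h import *
p=r.read_camera('scene');im=p['image'];s=r.state();print(s['force'],s['ee_pos'])
cv2.imwrite('pics/d3.png',cv2.resize(im[100:280,230:470],None,fx=3,fy=3,interpolation=cv2.INTER_CUBIC))
```

```text
[0.74554584 2.96917289 1.08055142] [0.54334848 0.23603027 0.20871907]
```

View pics/d3.png

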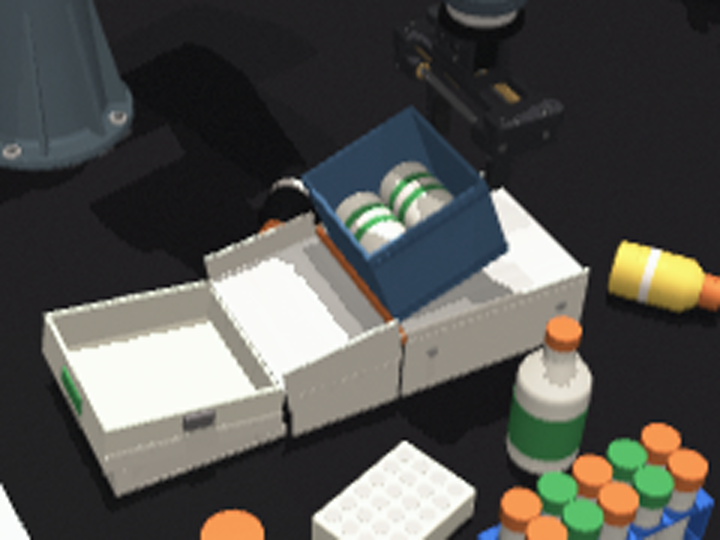

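The tub is tipped about 20° on the bar, with the bottles resting toward its -y wall. I'll continue the arc.

Request:
arm_command --series '[[0, [-10, 0, -8], 0], [0, [-21, 0, -15], 0], [0, [-35, 0, -23], 0], [0, [-49, 0, -28], 0], [0, [-64, 0, -33], 0], [0, [-79, 0, -35], 0], [0, [-95, 0, -37], 0], [0, [-108, 0, -36], 0], [0, [-121, 0, -35], 0], [0, [-134, 0, -32], 0]]'

```text
time: 10.2
ee_pos: [0.5358, 0.1016, 0.2405]
orientation: [[0.055, 0.998, 0.0], [0.998, -0.055, -0.0], [-0.0, 0.0, -1.0]]
force: [-0.1, -0.9, -0.0]
opening: 0.0879
gripper_force: 0.3
```

Run:
```python
from h import *
p=r.read_camera('scene');im=p['image'];s=r.state();print(s['force'],s['ee_pos'])
cv2.imwrite('pics/d4.png',cv2.resize(im[100:320,130:470],None,fx=2.3,fy=2.3,interpolation=cv2.INTER_CUBIC))
```

```text
[ 0.37202163 -1.16149388  0.60903877] [0.53558727 0.10043818 0.23983251]
```

View pics/d4.png

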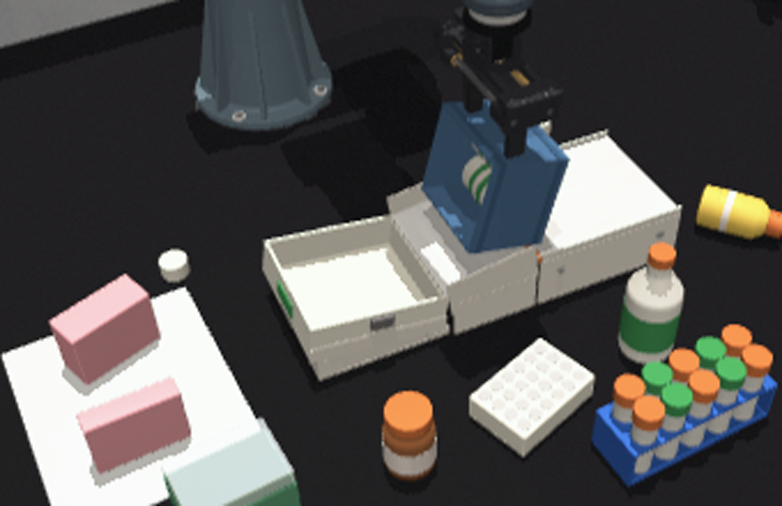

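The tub is past the tipping point and falling. I'll hold, then lift clear.

Request:
arm_command --series '[[0, [0, 0, 0], 0], [0, [0, 0, 0], 0], [0, [0, 0, -30], 0], [0, [0, 0, -70], 0], [0, [0, 0, -100], 0], [0, [0, 0, -120], 0], [0, [0, 0, -120], 0], [0, [0, 0, -120], 0], [0, [0, 0, -120], 0], [0, [0, 0, -120], 0]]'

```text
time: 11.5
ee_pos: [0.5356, 0.1026, 0.3598]
orientation: [[0.055, 0.998, -0.002], [0.998, -0.055, 0.0], [-0.0, -0.002, -1.0]]
force: [-0.5, -0.6, -0.2]
opening: 0.0884
gripper_force: 0.0
```

Run:
```python
from h import *
p=r.read_camera('scene');im=p['image'];s=r.state();print(s['force'],s['ee_pos'])
cv2.imwrite('pics/d5.png',cv2.resize(im[100:320,130:470],None,fx=2.3,fy=2.3,interpolation=cv2.INTER_CUBIC))
```

```text
[-0.15457266 -0.5662041   0.53104554] [0.5356643  0.10256423 0.3600023 ]
```

View pics/d5.png

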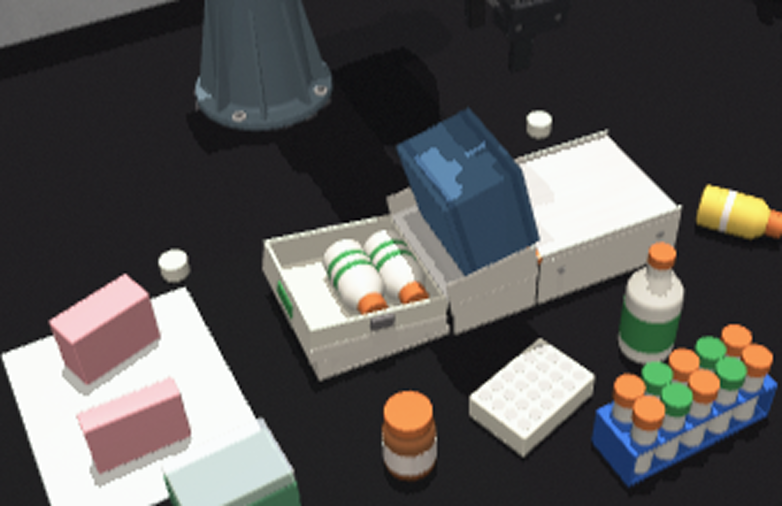

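Both bottles lie side by side at the chute end of the case, at crop (350,275) and (395,265), and the tub rests over the bar. Next I'll go above the thick brick, the one nearer the robot.

Request:
arm_command --series '[[0, [-55, -9, 0], -4], [0, [-110, -18, 0], -8], [0, [-165, -26, 0], -12], [0, [-220, -35, 0], -16], [0, [-275, -44, 0], -21], [0, [-330, -53, 0], -21], [0, [-385, -62, 20], -21], [0, [-440, -70, 40], -21], [0, [-493, -79, 60], -21], [0, [-493, -79, 60], -21]]'

```text
time: 12.8
ee_pos: [0.4276, -0.3876, 0.2978]
orientation: [[-0.302, 0.953, -0.003], [0.953, 0.302, 0.003], [0.004, -0.002, -1.0]]
force: [-0.4, -0.0, -1.1]
opening: 0.0884
gripper_force: 0.0
```

Run:
```python
from h import *
np.set_printoptions(precision=4,suppress=True)
s=r.state();print(s['ee_pos'],s['joint_pos'])
p=r.read_camera('wrist');im=p['image'];cv2.imwrite('pics/w1.png',im)
print(ray(p,(320,200)))
hsv=cv2.cvtColor(im,cv2.COLOR_BGR2HSV)
for n in ['brick_thick','brick_thin']:
    for o in r.cut_out(p,n)[:3]:
        cs=max(cv2.findContours(o['region'].astype(np.uint8),0,2)[0],key=len)[:,0]
        w=np.array([at_z(p,u,.08)[:2] for u in cs]).astype(np.float32)*1000
        print(n,o['p'],o['extent'],cv2.minAreaRect(w))
    for o in r.spot_point(p,n)[:3]: print('pt',n,o['p'],at_z(p,o['location'],0))
```

```text
[ 0.4276 -0.3876  0.2978] [-0.9417  0.1519  1.5424 -0.0006  1.4517 -1.248 ]
(array([ 0.4045, -0.3128,  0.4333]), array([ 0.081 , -0.3005, -0.9505]))
brick_thick 0.97 [302.6, 110.5, 350.8, 209.3] ((430.5104675292969, -377.3502502441406), (52.00339126586914, 110.28189086914062), 17.46576690673828)
pt brick_thick 0.76 [ 0.4256 -0.3802  0.    ]
brick_thin 0.84 [407.7, 157.5, 479.7, 247.4] ((573.853759765625, -383.88934326171875), (102.66673278808594, 60.20061111450195), 89.79200744628906)
pt brick_thin 0.72 [ 0.5926 -0.3894  0.    ]
```

View pics/w1.png

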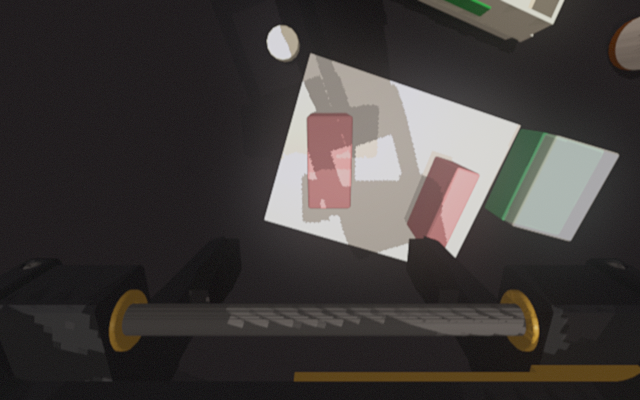

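The wrist view confirms it: the brick at (330,160) measures 52 x 110 mm at 17.5°, which lines up with the fingers. Descending to grip its top 22 mm.

Request:
arm_command --newtons 12 --series '[[0, [9, 6, 50], 0], [0, [9, 6, 100], 0], [0, [9, 6, 150], 0], [0, [9, 6, 190], 0], [0, [9, 6, 215], 0], [0, [9, 6, 229], 0], [0, [9, 6, 229], 0], [1, [9, 6, 229], 0], [1, [9, 6, 229], 0], [1, [9, 6, 229], 0]]'

```text
time: 14.3
ee_pos: [0.433, -0.3753, 0.0726]
orientation: [[-0.306, 0.952, 0.001], [0.952, 0.306, -0.001], [-0.001, 0.0, -1.0]]
force: [0.8, 0.8, -0.0]
opening: 0.0602
gripper_force: 0.0
```

Request:
arm_command --series '[[1, [0, 0, 0], 0], [1, [0, 0, 0], 0], [1, [0, 0, 0], 0], [1, [0, 0, -20], 0], [1, [0, 0, -60], 0], [1, [0, 0, -110], 0], [1, [0, 0, -160], 0], [1, [0, 0, -190], 0], [1, [0, 0, -190], 0], [1, [0, 0, -190], 0]]'

```text
time: 15.55
ee_pos: [0.4322, -0.3742, 0.2599]
orientation: [[-0.306, 0.952, -0.001], [0.952, 0.306, 0.002], [0.002, -0.001, -1.0]]
force: [0.6, 0.6, -0.5]
opening: 0.0522
gripper_force: 11.9
```

Run:
```python
from h import *
np.set_printoptions(precision=4,suppress=True)
for n in ['top','scene']:
    p=r.read_camera(n)
    for t,z in [('case',.021),('gap',.041),('bottle_1',.05)]:
        for o in r.spot_point(p,t)[:3]: print(n,t,round(o['p'],2),np.array(o['location']),at_z(p,o['location'],z))
    if n=='top':
        print(r.state()['opening'])
        cv2.imwrite('pics/t6.png',cv2.resize(p['image'][135:260,270:450],None,fx=4.4,fy=4.4,interpolation=cv2.INTER_CUBIC))
```

```text
top case 0.84 [342.2 195.3] [0.5244 0.0058 0.021 ]
top case 0.7 [470.7 127.3] [ 0.7052 -0.3231  0.021 ]
top case 0.69 [394.2 112.4] [ 0.7438 -0.1273  0.021 ]
top gap 0.74 [405.  196.7] [ 0.5186 -0.1485  0.041 ]
top bottle_1 0.9 [170.7 145. ] [0.6429 0.4361 0.05  ]
top bottle_1 0.77 [378.  193.5] [ 0.5243 -0.0813  0.05  ]
top bottle_1 0.71 [356.2 190.6] [ 0.531 -0.028  0.05 ]
0.05215782929223397
scene case 0.97 [308.  218.4] [ 0.5114 -0.003   0.021 ]
scene gap 0.87 [265.8 234. ] [ 0.5253 -0.1464  0.041 ]
scene bottle_1 0.87 [304.8 220.2] [ 0.5392 -0.0276  0.05  ]
scene bottle_1 0.7 [448.9 189.9] [0.6423 0.4223 0.05  ]
scene bottle_1 0.65 [283.9 223.2] [ 0.5202 -0.0859  0.05  ]
```

View pics/t6.png

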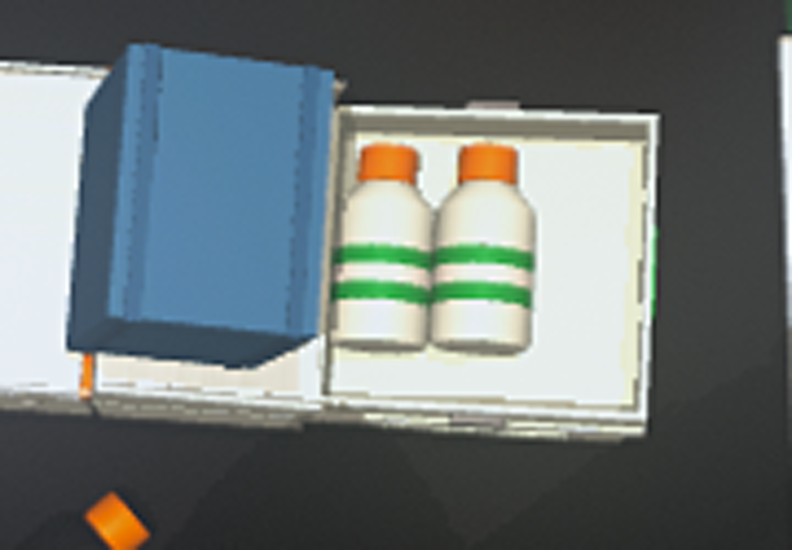

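The case view is clear: bottle 2's right edge is at crop x≈534 and the far wall's inner floor edge at ≈637, rim inner edge at ≈645. I'll convert those to world positions.

Run:
```python
from h import *
np.set_printoptions(precision=4,suppress=True)
p=r.read_camera('top')
S=np.array([.5304,.1285]);uy=np.array([.056,.9984]);ux=np.array([.9984,-.056])
f=lambda n,c,z:(lambda w:print(n,w,'stand',(w-S)@ux,(w-S)@uy))(at_z(p,(c[0]/4.4+270,c[1]/4.4+135),z)[:2])
f('far floor',(637,270),.045);f('far rim in',(646,270),.09);f('far rim out',(654,270),.09);f('bottle2 edge',(534,270),.062)
f('side rim +x end',(600,113),.085);f('side rim -x',(600,428),.085);f('chute wall rim',(330,350),.059);f('floor -x',(600,405),.042);f('floor +x',(600,142),.042)
```

```text
far floor [ 0.519 -0.172] stand 0.0054083650055727975 -0.3006178781305339
far rim in [ 0.5106 -0.1696] stand -0.003056109563183073 -0.29875759332287516
far rim out [ 0.5107 -0.1739] stand -0.0027741258421523553 -0.3030474689674732
bottle2 edge [ 0.5152 -0.1126] stand -0.0016251705951899162 -0.2415596113094266
side rim +x end [ 0.5988 -0.1472] stand 0.08370526660724531 -0.27143419915642847
side rim -x [ 0.4257 -0.1441] stand -0.08930789293398143 -0.2779930703076968
chute wall rim [ 0.4701 -0.0006] stand -0.05296626351508942 -0.13225012502449632
floor -x [ 0.4434 -0.1504] stand -0.0712436784021239 -0.28330777664885465
floor +x [ 0.593  -0.1531] stand 0.07824245375452772 -0.2776408072557934
```

Request:
arm_command --series '[[1, [25, 19, 0], -9], [1, [50, 38, 0], -18], [1, [75, 57, 0], -27], [1, [100, 76, 0], -36], [1, [125, 95, 0], -45], [1, [150, 114, 0], -54], [1, [175, 133, 0], -63], [1, [199, 151, 0], -69], [1, [199, 151, 0], -69], [1, [199, 151, 0], -69]]'

```text
time: 17.25
ee_pos: [0.5154, -0.1397, 0.2617]
orientation: [[-0.998, 0.057, -0.0], [0.057, 0.998, -0.0], [0.0, -0.0, -1.0]]
force: [-0.3, -1.0, -0.1]
opening: 0.0521
gripper_force: 11.9
```

Run:
```python
from h import *
np.set_printoptions(precision=4,suppress=True)
s=r.state();print(s['time'],s['ee_pos'],s['orientation'],s['opening'],s['force'])
S=np.array([.5304,.1285]);uy=np.array([.056,.9984]);ux=np.array([.9984,-.056])
w=s['ee_pos'][:2]-S;print(w@ux,w@uy)
```

```text
17.25 [ 0.5154 -0.1397  0.2617] [[-0.9984  0.0565 -0.0001]
 [ 0.0565  0.9984 -0.0005]
 [ 0.     -0.0005 -1.    ]] 0.0520873257758993 [-0.2775 -0.9693 -0.1121]
5.4361039371861935e-05 -0.26857648244643284
```

Aligned over the gap. Descending.

Request:
arm_command --series '[[1, [0, 1, 40], 0], [1, [0, 1, 70], 0], [1, [0, 1, 90], 0], [1, [0, 1, 105], 0], [1, [0, 1, 115], 0], [1, [0, 1, 123], 0], [1, [0, 1, 129], 0], [1, [0, 1, 134], 0], [1, [0, 1, 138], 0], [1, [0, 1, 140], 0]]'

```text
time: 18.5
ee_pos: [0.5156, -0.1382, 0.1216]
orientation: [[-0.998, 0.055, 0.0], [0.055, 0.998, -0.0], [-0.0, -0.0, -1.0]]
force: [-0.5, -0.6, -0.6]
opening: 0.052
gripper_force: 11.9
```

Request:
arm_command --series '[[1, [0, 0, 1], 0], [1, [0, 0, 2], 0], [1, [0, 0, 3], 0], [1, [0, 0, 4], 0], [1, [0, 0, 5], 0], [1, [0, 0, 6], 0], [1, [0, 0, 7], 0], [1, [0, 0, 7], 0], [1, [0, 0, 7], 0], [1, [0, 0, 7], 0]]'

```text
time: 19.75
ee_pos: [0.5156, -0.1382, 0.1148]
orientation: [[-0.998, 0.055, 0.0], [0.055, 0.998, -0.0], [-0.0, -0.0, -1.0]]
force: [0.4, 0.3, -0.6]
opening: 0.0524
gripper_force: 11.9
```

No contact yet, so I'll go a little lower.

Request:
arm_command --series '[[1, [0, 0, 1], 0], [1, [0, 0, 1], 0], [1, [0, 0, 2], 0], [1, [0, 0, 2], 0], [1, [0, 0, 3], 0], [1, [0, 0, 3], 0], [1, [0, 0, 4], 0], [1, [0, 0, 4], 0], [1, [0, 0, 4], 0], [1, [0, 0, 4], 0]]'

```text
time: 21.0
ee_pos: [0.5157, -0.1382, 0.1119]
orientation: [[-0.998, 0.055, 0.0], [0.055, 0.998, -0.0], [-0.0, -0.0, -1.0]]
force: [-4.0, 1.9, 10.8]
opening: 0.0524
gripper_force: 12.1
```

Floor contact at 10.8 N. I'll release and rise.

Request:
arm_command --series '[[1, [0, 0, -2], 0], [0, [0, 0, -2], 0], [0, [0, 0, -2], 0], [0, [0, 0, -2], 0], [0, [0, 0, -2], 0], [0, [0, 0, -20], 0], [0, [0, 0, -50], 0], [0, [0, 0, -80], 0], [0, [0, 0, -80], 0], [0, [0, 0, -80], 0]]'

```text
time: 22.25
ee_pos: [0.5153, -0.1381, 0.1906]
orientation: [[-0.998, 0.055, -0.0], [0.055, 0.998, 0.0], [0.0, 0.0, -1.0]]
force: [1.0, 0.4, -0.2]
opening: 0.088
gripper_force: 0.0
```

Run:
```python
from h import *
p=r.read_camera('scene');a=cv2.resize(p['image'][150:290,215:415],(600,420),interpolation=cv2.INTER_CUBIC)
q=r.read_camera('wrist');b=q['image']
cv2.imwrite('pics/f1.png',cv2.resize(np.vstack([a,cv2.resize(b,(600,375))]),(450,596)))
s=r.state();print(s['ee_pos'],s['force'])
o=r.cut_out(p,'brick_thick');print([(x['p'],x['extent']) for x in o[:3]])
for z in (.11,.12,.125,.13): pass
S=np.array([.5304,.1285,0]);uy=np.array([.056,.9984,0]);ux=np.array([.9984,-.056,0])
# expected seated brick top corners (touching bottle side / far wall)
c8,s8=np.cos(np.radians(8)),np.sin(np.radians(8))
def case(x,y,z): return S+ux*x+uy*(-.131+y*c8+z*s8)+np.array([0,0,.021-y*s8+z*c8])
for y in (-.114,-.166,-.12,-.172): print(y,[proj(p,case(x,y,.08)).round(1) for x in(-.055,.055)],[proj(q,case(x,y,.08)).round(1) for x in(-.055,.055)])
```

```text
[ 0.51483655 -0.13785213  0.18960689] [-0.4585784  -0.07904135  0.78626537]
[(0.56, [247.4, 156.1, 427.5, 264.2])]
-0.114 [array([269. , 196.3]), array([283.8, 220.9])] [array([373.5, 135.7]), array([366.5, 279.1])]
-0.166 [array([251.8, 199.9]), array([265.8, 225. ])] [array([295.7, 136.9]), array([299.4, 284.5])]
-0.12 [array([267.1, 196.7]), array([281.8, 221.3])] [array([364.8, 135.8]), array([358.9, 279.7])]
-0.172 [array([249.7, 200.3]), array([263.7, 225.5])] [array([286.3, 137. ]), array([291.4, 285.1])]
```

View pics/f1.png

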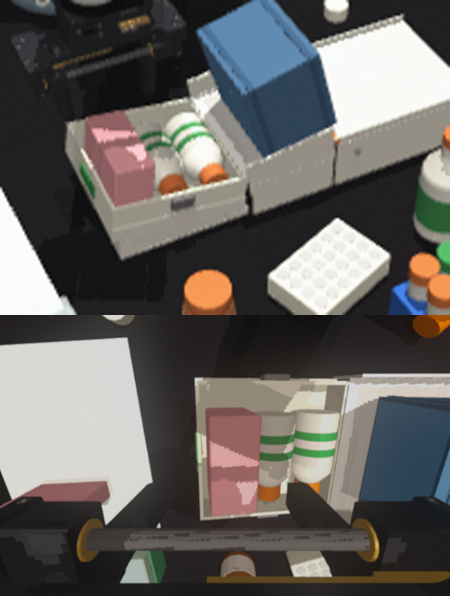

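The brick stands in the gap, with the bottles beside it in the case. To be sure it is fully seated, I'll press lightly on its top with closed fingers and read the contact height.

Request:
arm_command --series '[[1, [0, 8, 0], 0], [1, [0, 8, 0], 0], [1, [0, 8, 0], 0], [1, [0, 8, 0], 0], [1, [0, 8, 0], 0], [1, [0, 8, 0], 0], [1, [0, 8, 0], 0], [1, [0, 8, 20], 0], [1, [0, 8, 40], 0], [1, [0, 8, 50], 0]]'

```text
time: 23.65
ee_pos: [0.5155, -0.13, 0.1397]
orientation: [[-0.998, 0.055, -0.001], [0.055, 0.998, 0.001], [0.001, 0.001, -1.0]]
force: [-0.3, -0.1, 0.1]
opening: 0.0002
gripper_force: 0.0
```

Request:
arm_command --series '[[1, [0, 0, 2], 0], [1, [0, 0, 4], 0], [1, [0, 0, 6], 0], [1, [0, 0, 7], 0], [1, [0, 0, 8], 0], [1, [0, 0, 9], 0], [1, [0, 0, 9], 0], [1, [0, 0, 9], 0], [1, [0, 0, 9], 0], [1, [0, 0, 9], 0]]'

```text
time: 24.9
ee_pos: [0.516, -0.1302, 0.1317]
orientation: [[-0.998, 0.055, 0.0], [0.055, 0.998, -0.0], [-0.0, -0.0, -1.0]]
force: [-0.7, 0.1, -0.3]
opening: 0.0004
gripper_force: 0.0
```

Request:
arm_command --series '[[1, [0, 0, 1], 0], [1, [0, 0, 1], 0], [1, [0, 0, 2], 0], [1, [0, 0, 2], 0], [1, [0, 0, 3], 0], [1, [0, 0, 3], 0], [1, [0, 0, 4], 0], [1, [0, 0, 4], 0], [1, [0, 0, 4], 0], [1, [0, 0, 4], 0]]'

```text
time: 26.15
ee_pos: [0.5162, -0.1303, 0.1298]
orientation: [[-0.998, 0.055, 0.0], [0.055, 0.998, -0.001], [-0.0, -0.001, -1.0]]
force: [-7.1, 3.8, 17.9]
opening: 0.0005
gripper_force: 9.2
```

The brick's top met the tips at about 119 mm with 18 N, which matches a seated brick. I'll rise clear and do a numeric check.

Request:
arm_command --series '[[1, [0, 0, -10], 0], [1, [0, 0, -40], 0], [1, [0, 0, -80], 0], [1, [0, 0, -130], 0], [1, [0, 0, -170], 0], [1, [0, 0, -170], 0], [1, [0, 0, -170], 0], [1, [0, 0, -170], 0], [1, [0, 0, -170], 0], [1, [0, 0, -170], 0]]'

```text
time: 27.4
ee_pos: [0.5158, -0.1301, 0.297]
orientation: [[-0.998, 0.055, -0.001], [0.055, 0.998, 0.001], [0.001, 0.0, -1.0]]
force: [-0.9, -0.2, 0.5]
opening: 0.0003
gripper_force: 0.0
```

Run:
```python
from h import *
np.set_printoptions(precision=4,suppress=True)
p=r.read_camera('scene');im=p['image'];h=cv2.cvtColor(im,cv2.COLOR_BGR2HSV)
for t in ['tub','bottle_1','brick_thin']: print(t,[(round(o['p'],2),np.round(o['extent'])) for o in r.spot_in(p,t)[:3]])
m=((h[...,0]>165)|(h[...,0]<6))&(h[...,1]>50)&(h[...,2]>80);m[:,:235]=0;m[:,310:]=0;m[:180]=0;m[260:]=0
cs=max(cv2.findContours(m.astype(np.uint8),0,2)[0],key=cv2.contourArea)
print(cv2.approxPolyDP(cs,3,True)[:,0].tolist())
S=np.array([.5304,.1285,0]);uy=np.array([.056,.9984,0]);ux=np.array([.9984,-.056,0])
c8,s8=np.cos(np.radians(8)),np.sin(np.radians(8))
def case(x,y,z): return S+ux*x+uy*(-.131+y*c8+z*s8)+np.array([0,0,.021-y*s8+z*c8])
print('seated',[proj(p,case(x,y,.08)).round(1).tolist() for y in(-.119,-.171) for x in(-.055,.055)])
print(r.state()['force'],r.state()['time'])
```

```text
tub [(0.96, array([300., 147., 366., 218.]))]
bottle_1 [(0.75, array([287., 200., 316., 231.])), (0.73, array([434., 180., 472., 204.])), (0.59, array([276., 201., 297., 236.]))]
brick_thin [(0.77, array([165., 263., 213., 306.]))]
[[266, 199], [253, 202], [253, 217], [268, 241], [282, 237], [283, 222], [278, 214], [272, 214], [276, 210]]
seated [[267.4, 196.7], [282.1, 221.3], [250.1, 200.2], [264.0, 225.5]]
[-1.0857  0.408   0.1347] 27.6
```

```bash
python3 -c "
from plant import r
print(r.hand_in())"
```

```text
the job is handed in; nothing more can be done
None
```

The job is handed in at 27.6 s: the tub was slid to the bar and tipped over it, both bottles are in the case, and the thick brick is seated in the gap; I viewed 11 pictures, one over the limit of 10.

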